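# Set the ratchet prop to its fourth notch

### The arm

A 6-joint arm with a two-finger parallel gripper is mounted at the origin on the work surface. World frame = base frame: x ahead of the robot, y to its left, z up, the work surface at z = 0. Lengths are in m, angles in rad, forces in N, time in s.
With the tool pointing down it reaches from about 0.325 to 0.925 m from the base axis. Payload 3.1 kg.
Tool frame: the origin (TCP) lies midway between the tips of the shut fingers; the grasp point (between the pads) lies 19 mm behind it; x points along the fingers, z is the direction in which the jaws open and shut, and the axes are right-handed (so a half turn about x gives the same grasp; the last joint's range is limited). The gripper opens to 85 mm and grips with 20 to 120 N. Pads are 22 mm wide; open, the fingers measure 114 mm over their backs; the gripper's body (76 mm by 85 mm) begins 54 mm behind the grasp point. The pads swing forward as they close: fully open they stand 13 mm farther back than shut.
Start: joints at [1.171, 0.217, 1.613, -0, 1.311, -0.112], TCP at [0.177, 0.599, 0.199] pointing down, gripper open.
Joint ranges: [-2.75, 2.75], [-0.78, 2.1], [0.31, 2.55], [-1.13, 4.27], [0.13, 2.63], [-2.58, 2.58]. Speed limits (rad/s): [2.79, 2.79, 3.14, 3.14, 3.14, 3.14].

### API

Orientations are given as a 3x3 rotation matrix whose columns are the frame's x, y, z axes.
In Python, from bench import bot gives the robot as it stands. The module is installed in compiled form; this text tells all that it offers.
- The arm moves only by the tool jog_arm, never from a script. Its argument "increments" is a list of rows, each an object of numbers: "tx", "ty", "tz": the shift along the world's x, y, z in mm; "wx", "wy", "wz": the turn, a rotation vector about the world's x, y, z in degrees; "jaw": the closure in counts, from 0 (fully open) to 255 (shut). In form: [{"tx": .., "ty": .., "tz": .., "wx": .., "wy": .., "wz": .., "jaw": ..}, ...]. A call has 1 to 8 rows; each row is the pose to reach, as a shift and turn from the pose measured when the call began; what a row does not reach only later rows make up. A row lasts 1/8 s, in which the tool goes at most 62.5 mm and 10.7 degrees, less where a joint would pass 70% of its speed; a pose out of reach is approached as far as the arm can. A call with a gripper value outside its range is refused whole. The fingers move at their own pace and stop on an object; "squeeze" is the grip in N (left out, the last holds). Time passes only in rows, so rows that repeat a pose let the fingers close. It gives the time, the measured TCP pose, the force and the opening at its end, in the units of the state.
- bot.read_state(): the state, without advancing time (a new reading comes with each control period).
- bot.read_camera(name): name is "side" or "top" or "wrist"; returns the picture (480x640x3 uint8, red, green, blue); there is no depth.
- bot.camera_info(name): a dict with "fx", "fy", "cx", "cy" (pixels), "view" (4x4, takes a point from world to camera coordinates). Camera axes: x right, y down, z forward; pixel columns grow to the right and rows downward; lengths in m; the calibration is good to about 2 mm. A picture is of the moment at which its call begins: read the wrist's pose just before it. camera_info takes no time and is no camera call; for the wrist camera it gives the pose at the moment of the call.
- bot.finish_job(): hands the job in, once; it reports no verdict.
Trained networks look in the newest picture that a camera, given by its name, has taken for a name from the list of things; names that differ only in an ending like _2 or _b are one class to them, and where a whole thing is asked for, a point or a joint stands for the part that bears it (a point fixed in the world has none). Each returns a list of dicts, best first, with "confidence" (0 to 1); they miss things now and then, are a little off and sometimes report something else, mostly with a low value. They report only what shows in the picture. A call takes as long as a camera call. They do not tell look-alikes from the thing itself.
- bot.spot_in(query, camera): "bbox" ([left, top, right, bottom] in pixels, round what is visible of it).
- bot.trace(query, camera): "region" (480x640 bool, what is visible of it) and "bbox" ([left, top, right, bottom] in pixels, round what is visible of it).
The state is a dict: "time_s": time; "joint_positions": joint angles; "joint_velocities": joint speeds; "joint_efforts": joint torques, N m; "ee_pos": TCP position; "eef_rot": TCP orientation; "force": force on the tool from outside, world axes, zero at the start; "ft_torque": the same for the moment, N m; "finger_gap": finger opening in m.
Only numpy, scipy, OpenCV 4.12 (cv2) and the standard library are available. Lean on these libraries where they do the work, as an engineer would, in place of code of your own. Each camera call takes 0.05 s, during which the arm holds its last target.

### The job

Raise the ratchet prop with the two-horned saddle, which will carry the end of a glass condenser, by four clicks, from fully down to its fourth notch, and let go so that the column rests on its pawl there. It cannot be lowered again, so do not click past the fourth. Leave the flat-plated stand as it is.

Things in the scene. Friction and masses are not known exactly. Their poses are not given: they have to be found in the camera images.
- prop: The ratchet prop's grey stand, bolted to the bench; origin under the centre of its base (130 x 110 x 12 mm), on the column's axis; z up. A sleeve 40 mm across rises to z = 140 mm; a round ringed steel column (28 mm across) slides in it. A spring pawl and its bracket stand on its own +x side, up to z = 161 mm. The head of the column is a saddle with two horns.
- saddle (a point): Centre of the saddle's plain aluminium grip block, 56 (x) by 28 (y) by 30 mm high; a horn leans out at each x end (80 mm over both), 20 mm above the block's top. Pinch it from above across y. The point is 16 mm above the block's underside; z up; the column does not turn. Fully down it is at z = 181 mm, on notch n at 181 + 24 n mm.
- prop_column (a joint): Height of the prop's column in m: 0 fully down, 0.150 top stop. Notches 1 to 6 lie every 0.024; notch 4 is 0.096. The pawl clicks in just as the column passes each; let go between two, the column sinks to the lower one and is held. It starts fully down. Lifting takes about 4 to 8 N.
- plate (a point): Centre of the top of the other ratchet stand's head, a flat round aluminium plate 64 mm across and 12 mm thick; z up. Its base, column and pawl are like the prop's. It stands on its second notch, with this point at about z = 243 mm. Not to be moved.
There are look-alikes about, which are no part of the job. Leave any red or turquoise look-alike of the prop alone.

How it is judged:
By the outcome, as a careful person would: the job done as asked, in the order asked, and still so for the second after the job is handed in, with the robot touching nothing.
It also fails if it takes over 35 s, if anything falls off the work surface, if the arm or the gripper's body presses on something with over 40 N, if the wrist force passes 120 N, or if a joint passes its speed limit or range.

## Working session

There is one attempt and no reset: what is moved stays moved. The work goes in short steps, Python scripts to look and compute and a tool call to move; the robot and the scene stay as the last step left them, time stands still between calls to the robot, and variables do not carry over. Pictures are saved under pics/ and viewed, and the job is handed in when it is done.

Besides the shell and the picture viewer there is one more tool, called after "Call:" in YAML: its name, and indented under it one key for each argument. jog_arm: Moves the arm, as the interface text tells. Its arguments: {"type":"object","properties":{"increments":{"type":"array"},"squeeze":{"type":"number"}},"required":["increments"]}

```bash
mkdir -p pics
python3 - <<'E'
from bench import bot
import cv2,json
for n in ("side","top"):
    im=bot.read_camera(n); cv2.imwrite(f"pics/{n}0.png",im[:,:,::-1])
    i=bot.camera_info(n); print(n,i)
    for q in ("prop","saddle","plate"):
        print(q,[(d["bbox"],round(d["confidence"],2)) for d in bot.spot_in(q,n)])
print(bot.read_state())
E
```

```text
side {'fx': 437.00431675364933, 'fy': 437.00431675364933, 'cx': 318.7269623777121, 'cy': 244.80304018375898, 'view': array([[ 0.94976136, -0.31200156,  0.02466542, -0.48599336],
       [-0.1562293 , -0.54091111, -0.82644272,  0.16166473],
       [ 0.27119322,  0.7810699 , -0.56248026,  0.93247083],
       [ 0.        ,  0.        ,  0.        ,  1.        ]])}
prop [([344.4, 232.9, 421.0, 348.5], 0.91), ([208.5, 166.0, 267.7, 256.7], 0.91), ([341.8, 301.5, 431.1, 445.3], 0.67)]
saddle [([382.1, 299.9, 418.4, 356.9], 0.83), ([214.5, 167.2, 247.2, 198.9], 0.62), ([374.1, 234.6, 408.5, 274.9], 0.59)]
plate [([293.3, 153.6, 319.4, 195.6], 0.73)]
top {'fx': 476.05021485601605, 'fy': 476.05021485601605, 'cx': 316.2078346957375, 'cy': 244.2059388566802, 'view': array([[ 0.00159633, -0.99998242,  0.00570997, -0.07809219],
       [-0.99591787, -0.00210511, -0.09023945,  0.49909512],
       [ 0.09024989, -0.00554261, -0.99590373,  1.0604317 ],
       [ 0.        ,  0.        ,  0.        ,  1.        ]])}
prop [([408.2, 200.5, 493.0, 274.2], 0.83), ([331.8, 164.0, 388.7, 240.2], 0.66), ([144.1
[... 324 characters left out ...]
13e+00, -1.12169050e-01]), 'joint_velocities': array([ 7.48908330e-04, -2.63350670e-03, -1.21389224e-03, -4.26885094e-05,
        2.07830822e-04, -1.50566821e-04]), 'joint_efforts': array([ 5.40975725e-04, -3.96252322e+01, -3.03628850e+01, -1.77445122e-04,
        4.01411526e-03,  5.20385100e-06]), 'ee_pos': array([0.17730648, 0.59918332, 0.19908491]), 'eef_rot': array([[-1.85796965e-04, -9.58864714e-01,  2.83863393e-01],
       [-3.54210240e-04,  2.83863443e-01,  9.58864652e-01],
       [-9.99999920e-01,  7.76068217e-05, -3.92380666e-04]]), 'force': array([ 0.02352275, -0.19930153, -0.46219695]), 'ft_torque': array([-0.00671428,  0.02813013, -0.02408845]), 'finger_gap': 0.08529676660622088}
```

View pics/side0.png

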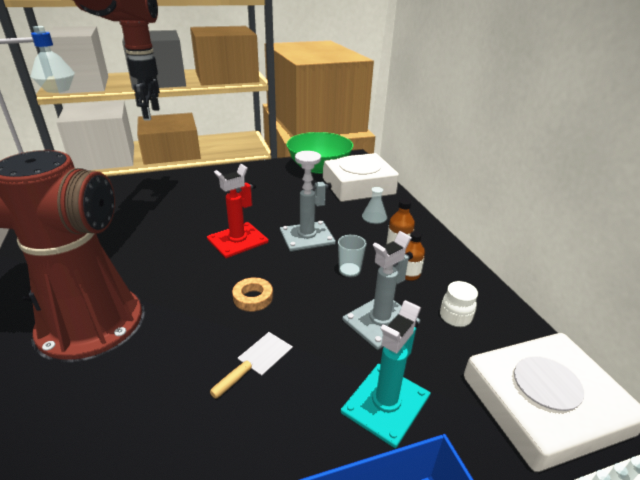

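View pics/top0.png

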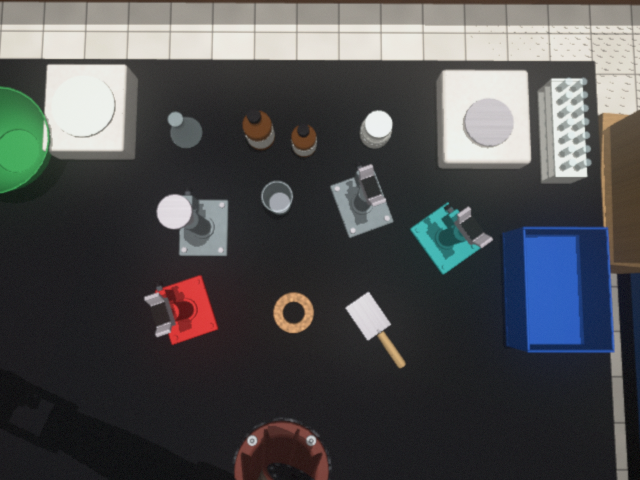

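The grey prop's saddle is at about (370,185) in the top view and (392,255) in the side view. The turquoise look-alike stands next to it, and the red one is far off. I'll zoom in to get its pose.

Run:
```python
import cv2,numpy as np
a=cv2.imread("pics/top0.png")[150:250,310:430]; b=cv2.imread("pics/side0.png")[220:350,335:435]
cv2.imwrite("pics/ztop.png",cv2.resize(a,None,fx=6,fy=6,interpolation=3))
cv2.imwrite("pics/zside.png",cv2.resize(b,None,fx=4.5,fy=4.5,interpolation=3))
```

```text
(no output)
```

View pics/ztop.png

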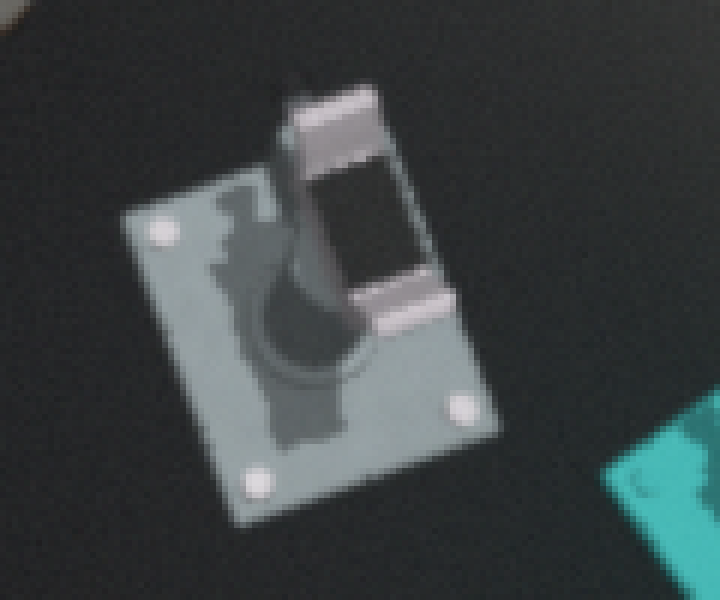

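View pics/zside.png

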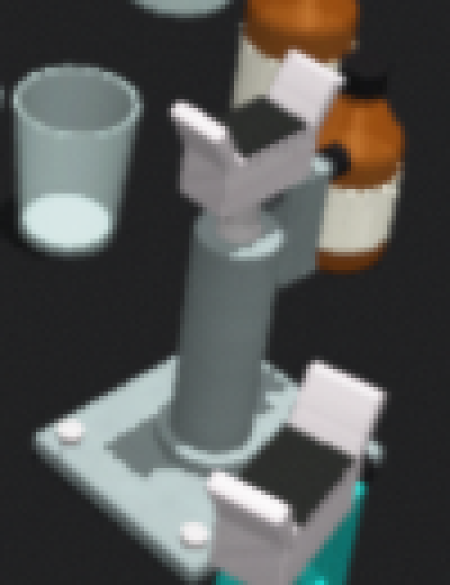

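```bash
cat > h.py <<'E'
import numpy as np
from bench import bot
def back(cam,uv,z):
    i=bot.camera_info(cam);V=i["view"];R=V[:3,:3];c=-R.T@V[:3,3]
    d=R.T@np.array([(uv[0]-i["cx"])/i["fx"],(uv[1]-i["cy"])/i["fy"],1]);return c+d*(z-c[2])/d[2]
def proj(cam,p):
    i=bot.camera_info(cam);q=i["view"][:3,:3]@p+i["view"][:3,3];return np.array([i["fx"]*q[0]/q[2]+i["cx"],i["fy"]*q[1]/q[2]+i["cy"]])
E
python3 - <<'E'
from h import *
f=lambda x,y:(x/6+310-.4,y/6+150-.4)
A,B,C=[back("top",f(*p),.012) for p in((125,213),(237,525),(500,432))]
print(np.linalg.norm(A-B),np.linalg.norm(B-C)); ctr=(A+C)/2
x=(A-B)/np.linalg.norm(A-B);print("ctr",ctr,"yaw",np.degrees(np.arctan2(x[1],x[0])), np.degrees(np.arctan2(*( (C-B)[:2]*[1,-1]))))
print("pad top",back("top",f(365,222),.195))
h=[back("top",f(*p),.215) for p in((297,118),(376,92),(375,330),(455,300))]
print("horn ctr",np.mean(h,0),[p[:2] for p in h])
g=lambda x,y:(x/4.5+335-.4,y/4.5+220-.4)
print("side pad",back("side",g(268,130),.195))
E
```

```text
0.12878919834185903 0.10774828269502022
ctr [ 0.59564322 -0.18223943  0.012     ] yaw 19.43306557596891 19.647123320110627
pad top [ 0.59575983 -0.1809394   0.195     ]
horn ctr [ 0.59543964 -0.18191137  0.215     ] [array([ 0.62481481, -0.15728196]), array([ 0.63327744, -0.18236637]), array([ 0.55702598, -0.1813628 ]), array([ 0.56664031, -0.20663434])]
side pad [ 0.59860499 -0.18505996  0.195     ]
```

Call:
jog_arm:
  increments:
    - {"tz": 60, "wz": -8}
    - {"tz": 120, "wz": -16}
    - {"tz": 170, "tx": 25, "ty": -45, "wz": -26}
    - {"tz": 180, "tx": 52, "ty": -97, "wz": -36}
    - {"tz": 180, "tx": 80, "ty": -149, "wz": -46}
    - {"tz": 180, "tx": 108, "ty": -201, "wz": -56}
    - {"tz": 180, "tx": 136, "ty": -253, "wz": -66}
    - {"tz": 180, "tx": 164, "ty": -305, "wz": -76}
  squeeze: 60

```text
validation failed for argument at $.in...
```

Call:
jog_arm:
  increments:
    - {"tx": 0, "ty": 0, "tz": 60, "wx": 0, "wy": 0, "wz": -8, "jaw": 0}
    - {"tx": 0, "ty": 0, "tz": 120, "wx": 0, "wy": 0, "wz": -16, "jaw": 0}
    - {"tx": 25, "ty": -45, "tz": 170, "wx": 0, "wy": 0, "wz": -26, "jaw": 0}
    - {"tx": 52, "ty": -97, "tz": 180, "wx": 0, "wy": 0, "wz": -36, "jaw": 0}
    - {"tx": 80, "ty": -149, "tz": 180, "wx": 0, "wy": 0, "wz": -46, "jaw": 0}
    - {"tx": 108, "ty": -201, "tz": 180, "wx": 0, "wy": 0, "wz": -56, "jaw": 0}
    - {"tx": 136, "ty": -253, "tz": 180, "wx": 0, "wy": 0, "wz": -66, "jaw": 0}
    - {"tx": 164, "ty": -305, "tz": 180, "wx": 0, "wy": 0, "wz": -76, "jaw": 0}
  squeeze: 60

```text
time_s: 1.4
ee_pos: [0.3419, 0.2925, 0.3794]
eef_rot: [[0.001, 0.049, 0.999], [0.001, 0.999, -0.049], [-1.0, 0.001, 0.001]]
force: [0.7, 1.0, 0.9]
finger_gap: 0.0855
```

Call:
jog_arm:
  increments:
    - {"tx": 27, "ty": -50, "tz": 0, "wx": 0, "wy": 0, "wz": -9, "jaw": 0}
    - {"tx": 54, "ty": -100, "tz": 0, "wx": 0, "wy": 0, "wz": -18, "jaw": 0}
    - {"tx": 81, "ty": -150, "tz": 0, "wx": 0, "wy": 0, "wz": -27, "jaw": 0}
    - {"tx": 108, "ty": -200, "tz": 0, "wx": 0, "wy": 0, "wz": -36, "jaw": 0}
    - {"tx": 135, "ty": -250, "tz": 0, "wx": 0, "wy": 0, "wz": -45, "jaw": 0}
    - {"tx": 162, "ty": -300, "tz": 0, "wx": 0, "wy": 0, "wz": -54, "jaw": 0}
    - {"tx": 189, "ty": -350, "tz": 0, "wx": 0, "wy": 0, "wz": -61, "jaw": 0}
    - {"tx": 214, "ty": -399, "tz": 0, "wx": 0, "wy": 0, "wz": -67.7, "jaw": 0}

```text
time_s: 2.4
ee_pos: [0.5566, -0.1083, 0.3796]
eef_rot: [[0.002, 0.944, 0.33], [-0.0, 0.33, -0.944], [-1.0, 0.001, 0.001]]
force: [0.7, 0.7, 0.2]
finger_gap: 0.0851
```

Call:
jog_arm:
  increments:
    - {"tx": 20, "ty": -38, "tz": 0, "wx": 0, "wy": 0, "wz": 0, "jaw": 0}
    - {"tx": 40, "ty": -75, "tz": 0, "wx": 0, "wy": 0, "wz": 0, "jaw": 0}
    - {"tx": 40, "ty": -75, "tz": 0, "wx": 0, "wy": 0, "wz": 0, "jaw": 0}

```text
time_s: 2.78
ee_pos: [0.5969, -0.1859, 0.3781]
eef_rot: [[-0.0, 0.945, 0.327], [-0.0, 0.327, -0.945], [-1.0, -0.0, 0.0]]
force: [-0.0, 0.3, -0.8]
finger_gap: 0.0853
```

Run:
```python
from h import *
import cv2
s=bot.read_state();print(s["ee_pos"],s["eef_rot"].round(3),s["force"],s["time_s"],s["joint_positions"].round(2))
i=bot.camera_info("wrist");im=bot.read_camera("wrist");cv2.imwrite("pics/w1.png",im[:,:,::-1])
im=bot.read_camera("side");cv2.imwrite("pics/s1.png",im[:,:,::-1])
print(i)
for p in ([.596,-.1815,.195],[.596,-.1815,.215]): print(proj("wrist",np.array(p)))
```

```text
[ 0.59688598 -0.1859079   0.37805145] [[-0.     0.945  0.327]
 [-0.     0.327 -0.945]
 [-1.    -0.     0.   ]] [-0.04656189  0.28531209 -0.81205898] 2.775 [-0.41  0.13  1.38 -0.    1.63  0.82]
{'fx': 359.85733730299734, 'fy': 359.85733730299734, 'cx': 317.55437446443517, 'cy': 240.59788323768092, 'view': array([[ 3.26305830e-01, -9.45264243e-01,  1.24850925e-04,
        -3.70139005e-01],
       [-9.11742852e-01, -3.14699356e-01,  2.63987287e-01,
         4.05694022e-01],
       [-2.49498453e-01, -8.62544228e-02, -9.64526151e-01,
         6.84113854e-01],
       [ 0.00000000e+00,  0.00000000e+00,  0.00000000e+00,
         1.00000000e+00]])}
[316.31691934 212.06507202]
[316.24084009 215.95680643]
```

View pics/w1.png

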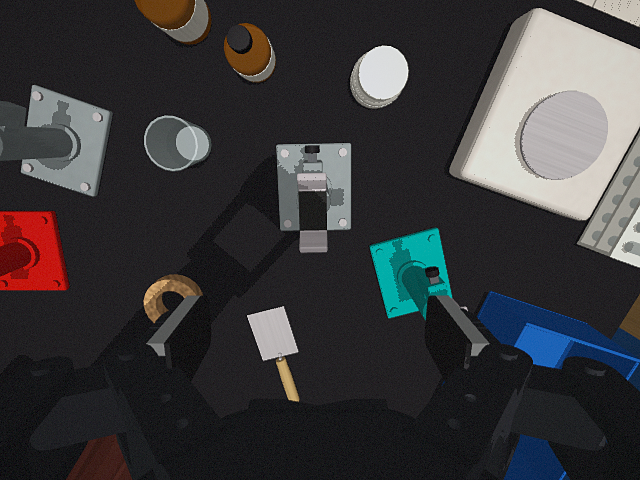

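View pics/s1.png

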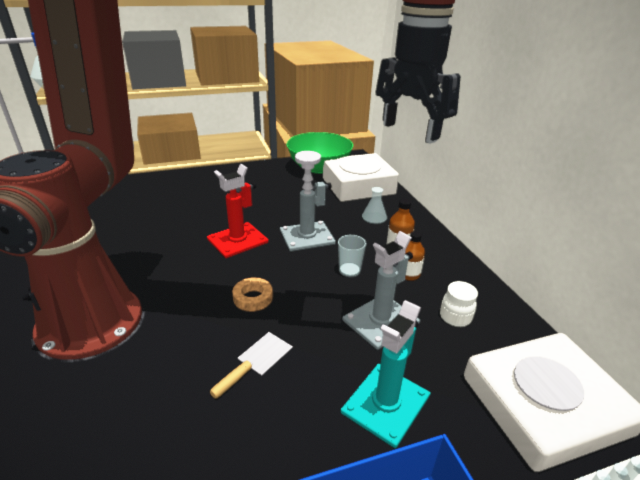

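The wrist view shows the saddle at (313,210), about 3 px from prediction, and its axis is aligned. I'll go halfway down and check again.

Call:
jog_arm:
  increments:
    - {"tx": -1.5, "ty": 6, "tz": -40, "wx": 0, "wy": 0, "wz": 0, "jaw": 0}
    - {"tx": -1.5, "ty": 6, "tz": -80, "wx": 0, "wy": 0, "wz": 0, "jaw": 0}
    - {"tx": -1.5, "ty": 6, "tz": -120, "wx": 0, "wy": 0, "wz": 0, "jaw": 0}
    - {"tx": -1.5, "ty": 6, "tz": -130, "wx": 0, "wy": 0, "wz": 0, "jaw": 0}
    - {"tx": -1.5, "ty": 6, "tz": -130, "wx": 0, "wy": 0, "wz": 0, "jaw": 0}
  squeeze: 40

```text
time_s: 3.5
ee_pos: [0.5947, -0.1763, 0.2496]
eef_rot: [[0.0, 0.944, 0.33], [0.001, 0.33, -0.944], [-1.0, 0.001, -0.001]]
force: [0.8, -0.0, 0.3]
finger_gap: 0.0851
```

Run:
```python
from h import *
import cv2
s=bot.read_state();print(s["ee_pos"],s["force"],s["time_s"])
i=bot.camera_info("wrist");im=bot.read_camera("wrist");cv2.imwrite("pics/w2.png",im[:,:,::-1])
for p in ([.596,-.1815,.195],[.5955,-.180,.195]): print(proj("wrist",np.array(p)))
```

```text
[ 0.59468902 -0.17631811  0.24959287] [ 0.78697441 -0.0096434   0.32127873] 3.5
[324.71637416 249.92377114]
[322.35583614 249.89244013]
```

View pics/w2.png

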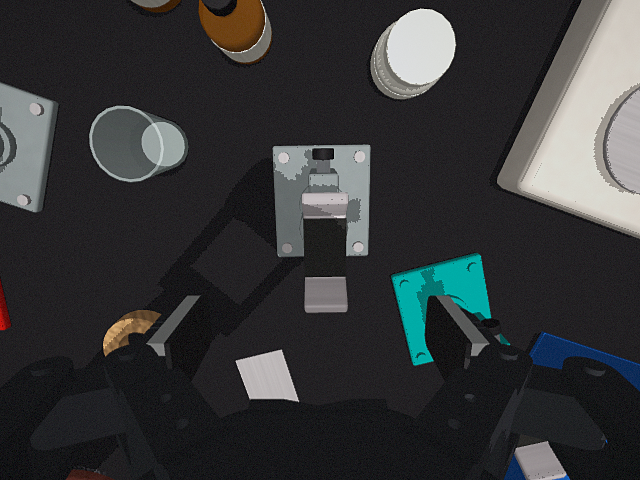

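Call:
jog_arm:
  increments:
    - {"tx": 1.5, "ty": -5, "tz": -10, "wx": 0, "wy": 0, "wz": 0, "jaw": 0}
    - {"tx": 1.5, "ty": -5, "tz": -40, "wx": 0, "wy": 0, "wz": 0, "jaw": 0}
    - {"tx": 1.5, "ty": -5, "tz": -70, "wx": 0, "wy": 0, "wz": 0, "jaw": 0}
    - {"tx": 1.5, "ty": -5, "tz": -87, "wx": 0, "wy": 0, "wz": 0, "jaw": 0}
    - {"tx": 1.5, "ty": -5, "tz": -87, "wx": 0, "wy": 0, "wz": 0, "jaw": 0}

```text
time_s: 4.18
ee_pos: [0.5964, -0.1818, 0.1629]
eef_rot: [[0.001, 0.944, 0.33], [0.001, 0.33, -0.944], [-1.0, 0.001, -0.0]]
force: [0.2, 0.1, -0.3]
finger_gap: 0.0853
```

Run:
```python
from h import *
import cv2
s=bot.read_state();print(s["ee_pos"],s["force"],s["time_s"])
im=bot.read_camera("wrist");cv2.imwrite("pics/w3.png",im[:,:,::-1])
im=bot.read_camera("side");cv2.imwrite("pics/s3.png",cv2.resize(im[150:350,290:490,::-1],None,fx=3,fy=3,interpolation=3))
```

```text
[ 0.59643415 -0.18181962  0.16294436] [ 0.16474981  0.09847243 -0.2901802 ] 4.175
```

View pics/w3.png

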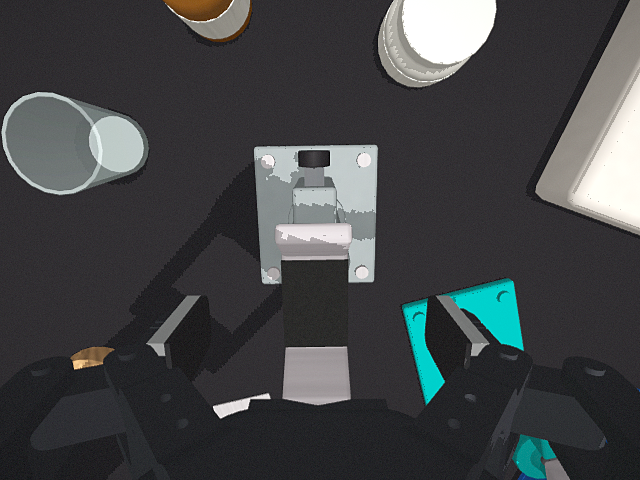

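View pics/s3.png

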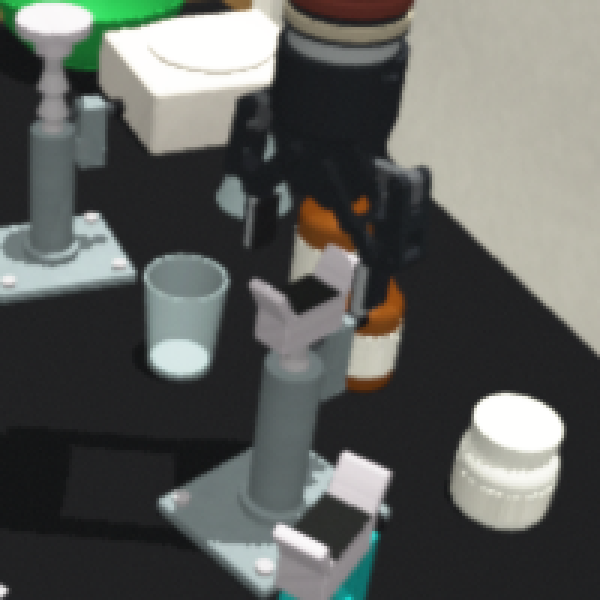

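Run:
```python
from h import *
c=np.array([.5964,-.1818,0]);y=np.array([-.33,.944,0])
for z in(.162,.175,.195,.22):
  for s in(1,-1): print(z,s,(proj("side",c+s*.0426*y+[0,0,z])-[290,150])*3)
print((proj("side",np.array([.596,-.1815,.195]))-[290,150])*3)
print((proj("wrist",np.array([.596,-.1815,.195]))))
for s in(1,-1): print(proj("wrist",c+s*.0426*y+[0,0,.175]))
x=np.array([.944,.33,0])
for s in (-.028,.028): print("pad edge",s,proj("wrist",c+s*x+[0,0,.195]))
```

```text
0.162 1 [256.21995534 304.15844618]
0.162 -1 [348.95323865 366.98661187]
0.175 1 [258.10762247 288.34136602]
0.175 -1 [351.78776878 350.66889131]
0.195 1 [261.07367715 263.48829541]
0.195 -1 [356.2479116  324.99290234]
0.22 1 [264.89086874 231.50340551]
0.22 -1 [361.99929478 291.88354753]
[306.33235422 293.07671822]
[315.19283724 306.57381839]
[229.8260775  288.49522767]
[402.41270004 288.24356576]
pad edge -0.028 [316.22061973 361.8830697 ]
pad edge 0.028 [316.0414428  244.72284614]
```

Run:
```python
from h import *
import cv2
im=bot.read_camera("side")[170:280,350:450,::-1]
cv2.imwrite("pics/s4.png",cv2.resize(im,None,fx=5.4,fy=5.4,interpolation=3))
print(bot.read_state()["ee_pos"])
```

```text
[ 0.59833831 -0.18252441  0.16591275]
```

View pics/s4.png

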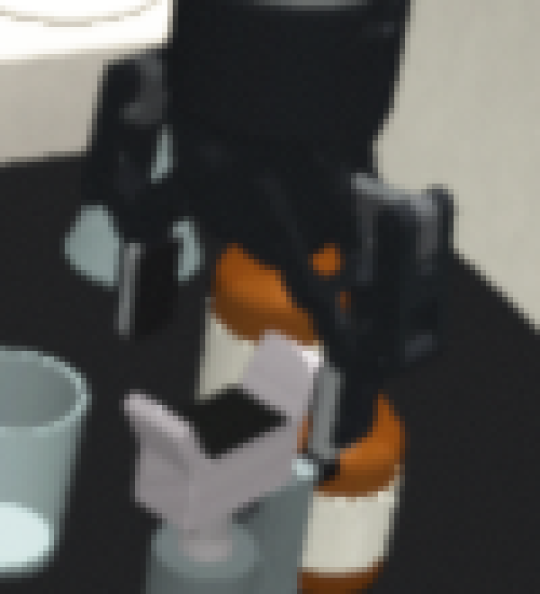

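The wrist view has the saddle centred between the jaws. In the side view, though, the open fingertips look higher than I expected, so I'll close partway without touching and look again.

Call:
jog_arm:
  increments:
    - {"tx": 0, "ty": 0, "tz": 0, "wx": 0, "wy": 0, "wz": 0, "jaw": 110}
    - {"tx": 0, "ty": 0, "tz": 0, "wx": 0, "wy": 0, "wz": 0, "jaw": 110}
    - {"tx": 0, "ty": 0, "tz": 0, "wx": 0, "wy": 0, "wz": 0, "jaw": 110}

```text
time_s: 4.7
ee_pos: [0.5986, -0.1826, 0.1665]
eef_rot: [[0.007, 0.944, 0.33], [-0.002, 0.33, -0.944], [-1.0, 0.006, 0.004]]
force: [-0.0, -0.6, -0.0]
finger_gap: 0.0491
```

Run:
```python
from h import *
import cv2
s=bot.read_state();print(s["ee_pos"],s["force"],s["finger_gap"],s["time_s"])
im=bot.read_camera("side")[170:280,350:450,::-1]
cv2.imwrite("pics/s5.png",cv2.resize(im,None,fx=5.4,fy=5.4,interpolation=3))
im=bot.read_camera("wrist");cv2.imwrite("pics/w5.png",im[:,:,::-1])
c=s["ee_pos"]*[1,1,0];y=np.array([-.33,.944,0]);x=np.array([.944,.33,0])
for z in(.165,.185,.205):
  for k in(1,-1): print(z,k,[((proj("side",c+k*s["finger_gap"]/2*y+j*.011*x+[0,0,z])-[350,170])*5.4).round() for j in(-1,1)],[proj("wrist",c+k*s["finger_gap"]/2*y+j*.011*x+[0,0,z]).round() for j in(-1,1)])
```

```text
[ 0.59860734 -0.18257079  0.16647149] [-0.02070663 -0.59355848 -0.02636596] 0.049062111784284636 4.7
0.165 1 [array([157., 466.]), array([199., 446.])] [array([272., 297.]), array([271., 258.])]
0.165 -1 [array([253., 532.]), array([296., 510.])] [array([365., 297.]), array([366., 257.])]
0.185 1 [array([162., 421.]), array([205., 402.])] [array([267., 315.]), array([266., 271.])]
0.185 -1 [array([260., 486.]), array([303., 465.])] [array([370., 314.]), array([372., 271.])]
0.205 1 [array([168., 376.]), array([212., 356.])] [array([261., 336.]), array([259., 288.])]
0.205 -1 [array([267., 440.]), array([311., 419.])] [array([377., 336.]), array([380., 287.])]
```

View pics/s5.png

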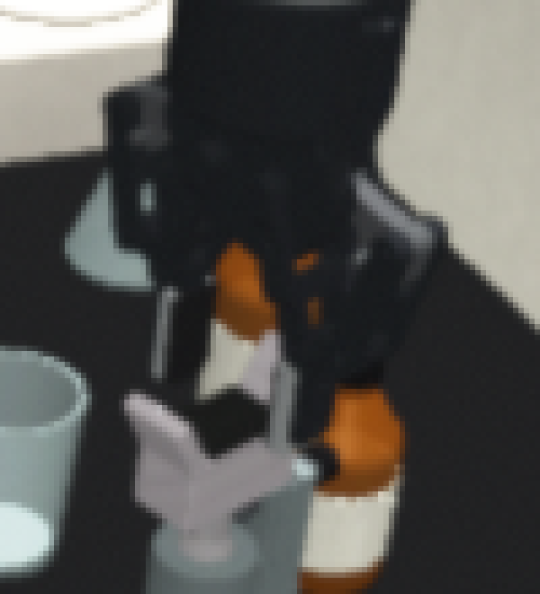

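View pics/w5.png

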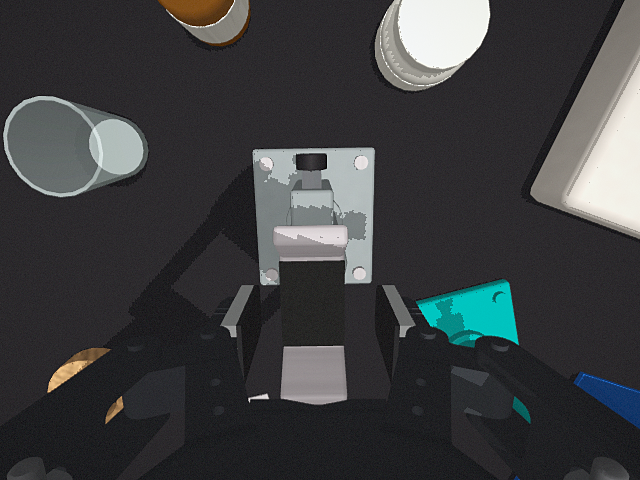

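Run:
```python
import cv2,numpy as np
for n,(a,b,c,d),f in(("w5",(240,420,190,440),3.1),):
    im=cv2.imread(f"pics/{n}.png")[a:b,c:d].astype(float)
    im=255*(im/255)**.45
    cv2.imwrite(f"pics/{n}g.png",cv2.resize(im.astype(np.uint8),None,fx=f,fy=f,interpolation=3))
im=cv2.imread("pics/s5.png").astype(float);cv2.imwrite("pics/s5g.png",(255*(im/255)**.45).astype(np.uint8))
```

```text
(no output)
```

View pics/w5g.png

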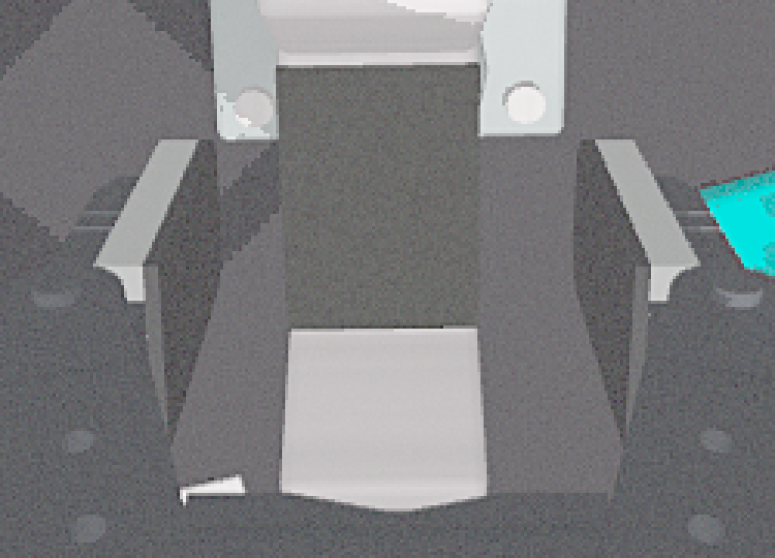

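View pics/s5g.png

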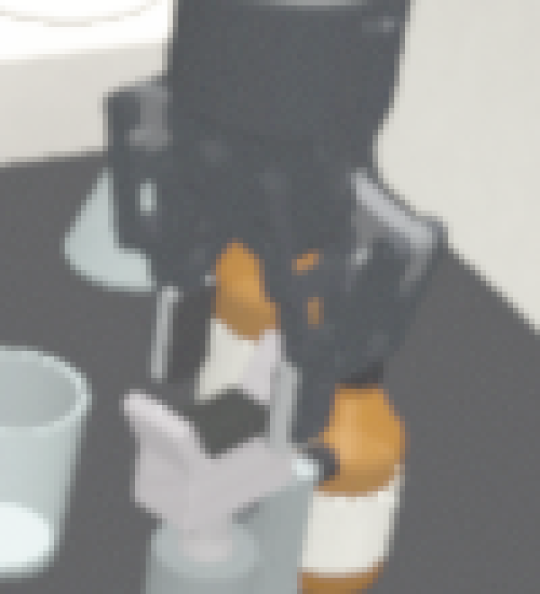

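Run:
```python
from h import *
import cv2
def show(pic,e,R,gap,out,box,f):
    im=cv2.imread(pic);a,b,c,d=box
    im=cv2.resize(im[a:b,c:d],None,fx=f,fy=f,interpolation=3)
    e=np.array(e);x,y,z=R[:,0],R[:,1],R[:,2]
    for back_,col in((0,(0,0,255)),(.013,(0,255,0)),(.04,(255,255,0))):
        for k in(1,-1):
            q=[(proj("side",e-back_*x+k*gap/2*z+j*.011*y)-[c,a])*f for j in(-1,1)]
            print(back_,k,np.round(q)); cv2.line(im,*[tuple(map(int,p)) for p in q],col,2)
    cv2.imwrite(out,im)
R1=np.array([[0,.945,.327],[0,.327,-.945],[-1,0,0]])
show("pics/s1.png",[.5969,-.1859,.378],R1,.0853,"pics/c1.png",(0,150,340,500),5)
R0=np.array([[0,-.9589,.2839],[0,.2839,.9589],[-1,0,0]])
show("pics/side0.png",[.1773,.5992,.1991],R0,.0853,"pics/c0.png",(20,140,90,210),5)
```

```text
0 1 [[407. 850.]
 [453. 834.]]
0 -1 [[221. 765.]
 [266. 751.]]
0.013 1 [[414. 813.]
 [460. 797.]]
0.013 -1 [[225. 729.]
 [270. 716.]]
0.04 1 [[427. 732.]
 [474. 717.]]
0.04 -1 [[234. 652.]
 [280. 640.]]
0 1 [[364. 521.]
 [328. 521.]]
0 -1 [[326. 569.]
 [288. 569.]]
0.013 1 [[360. 501.]
 [324. 500.]]
0.013 -1 [[321. 548.]
 [284. 547.]]
0.04 1 [[352. 457.]
 [316. 457.]]
0.04 -1 [[313. 503.]
 [275. 502.]]
```

View pics/c1.png

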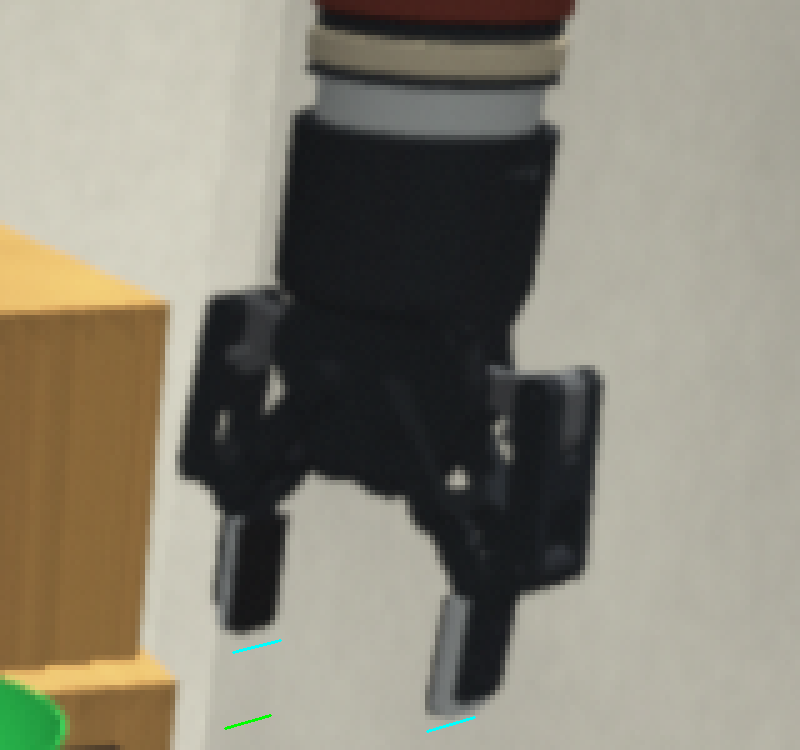

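View pics/c0.png

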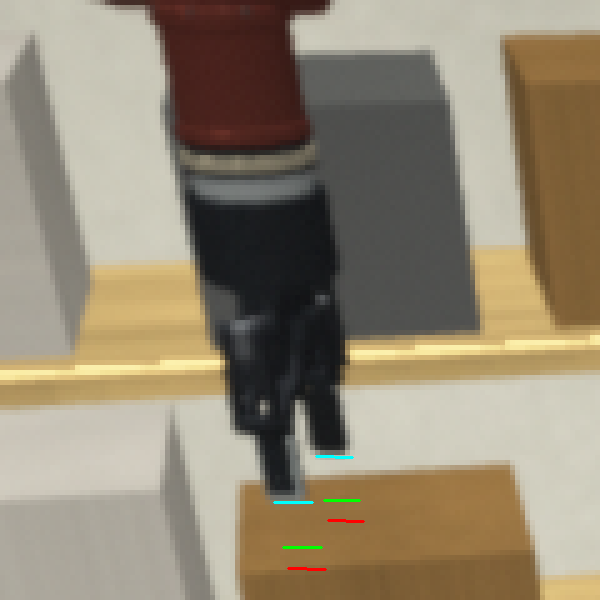

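Projecting the reported TCP onto earlier side pictures shows the fingertips 43 mm behind it at both poses, and 13 mm was expected. The TCP therefore reads about 30 mm too far along the tool, and I need to go about 30 mm lower.

Call:
jog_arm:
  increments:
    - {"tx": -2, "ty": 1.8, "tz": 0, "wx": 0, "wy": 0, "wz": 0, "jaw": 80}
    - {"tx": -2, "ty": 1.8, "tz": -12, "wx": 0, "wy": 0, "wz": 0, "jaw": 80}
    - {"tx": -2, "ty": 1.8, "tz": -24, "wx": 0, "wy": 0, "wz": 0, "jaw": 80}
    - {"tx": -2, "ty": 1.8, "tz": -34, "wx": 0, "wy": 0, "wz": 0, "jaw": 80}
    - {"tx": -2, "ty": 1.8, "tz": -34, "wx": 0, "wy": 0, "wz": 0, "jaw": 80}

```text
time_s: 5.42
ee_pos: [0.5951, -0.1802, 0.1299]
eef_rot: [[0.003, 0.944, 0.33], [-0.0, 0.33, -0.944], [-1.0, 0.002, 0.001]]
force: [0.2, -0.2, -0.7]
finger_gap: 0.0589
```

Run:
```python
from h import *
import cv2
s=bot.read_state();print(s["ee_pos"],s["force"],s["finger_gap"],s["time_s"])
im=bot.read_camera("side")[170:280,350:450,::-1]
cv2.imwrite("pics/s6.png",(255*(cv2.resize(im,None,fx=5.4,fy=5.4,interpolation=1)/255.)**.6).astype(np.uint8))
im=bot.read_camera("wrist");cv2.imwrite("pics/w6.png",(255*(im[:,:,::-1]/255.)**.6).astype(np.uint8))
```

```text
[ 0.59507242 -0.18016995  0.12994581] [ 0.23028034 -0.20063942 -0.67434693] 0.05886003780149411 5.425
```

View pics/s6.png

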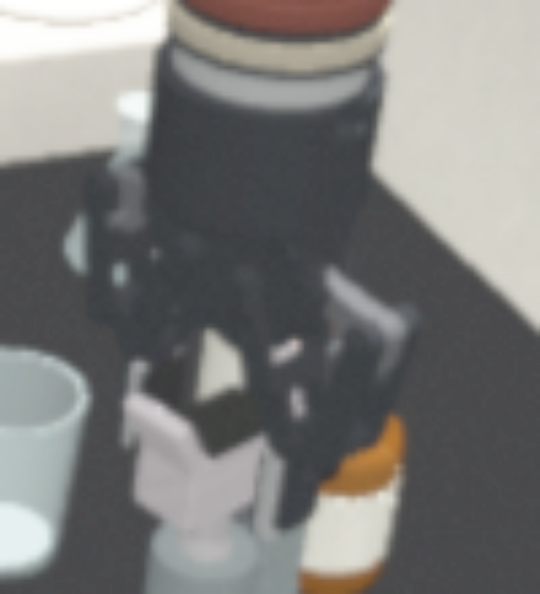

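View pics/w6.png

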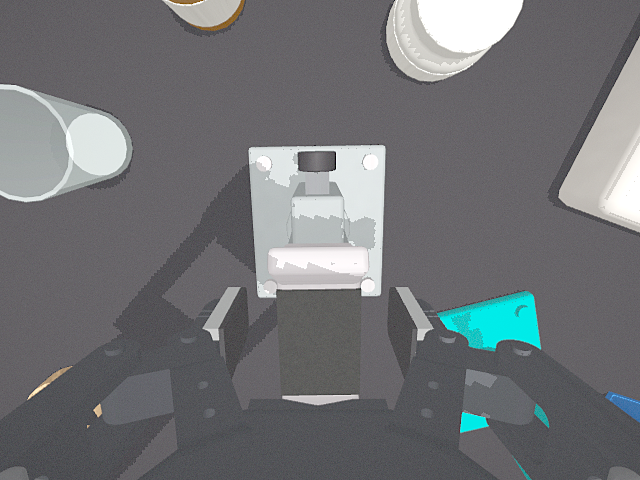

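The pads now straddle the block, centred at 320 px against 319 px for the block, and the tips are near its underside. I'll close.

Call:
jog_arm:
  increments:
    - {"tx": 0, "ty": 0, "tz": 0, "wx": 0, "wy": 0, "wz": 0, "jaw": 160}
    - {"tx": 0, "ty": 0, "tz": 0, "wx": 0, "wy": 0, "wz": 0, "jaw": 200}
    - {"tx": 0, "ty": 0, "tz": 0, "wx": 0, "wy": 0, "wz": 0, "jaw": 200}
    - {"tx": 0, "ty": 0, "tz": 0, "wx": 0, "wy": 0, "wz": 0, "jaw": 200}
    - {"tx": 0, "ty": 0, "tz": 0, "wx": 0, "wy": 0, "wz": 0, "jaw": 200}
  squeeze: 40

```text
time_s: 6.15
ee_pos: [0.5967, -0.1808, 0.1325]
eef_rot: [[0.007, 0.944, 0.33], [-0.002, 0.33, -0.944], [-1.0, 0.006, 0.004]]
force: [-1.0, 0.2, 4.1]
finger_gap: 0.0279
```

Run:
```python
from h import *
import cv2
s=bot.read_state();print(s["ee_pos"],s["force"],s["ft_torque"],s["finger_gap"],s["time_s"])
im=bot.read_camera("side")[170:280,350:450,::-1]
cv2.imwrite("pics/s7.png",(255*(cv2.resize(im,None,fx=5.4,fy=5.4,interpolation=1)/255.)**.6).astype(np.uint8))
```

```text
[ 0.59672191 -0.18077517  0.13253861] [-0.9917024   0.16132707  4.10838719] [0.32264338 0.15823687 0.45805364] 0.027875345653415533 6.15
```

View pics/s7.png

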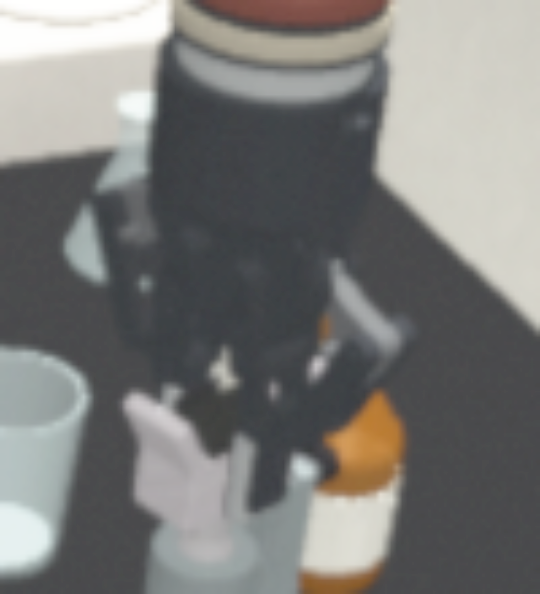

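Call:
jog_arm:
  increments:
    - {"tx": 0, "ty": 0, "tz": 12, "wx": 0, "wy": 0, "wz": 0, "jaw": 200}
    - {"tx": 0, "ty": 0, "tz": 28, "wx": 0, "wy": 0, "wz": 0, "jaw": 200}
    - {"tx": 0, "ty": 0, "tz": 44, "wx": 0, "wy": 0, "wz": 0, "jaw": 200}
    - {"tx": 0, "ty": 0, "tz": 60, "wx": 0, "wy": 0, "wz": 0, "jaw": 200}
    - {"tx": 0, "ty": 0, "tz": 60, "wx": 0, "wy": 0, "wz": 0, "jaw": 200}
    - {"tx": 0, "ty": 0, "tz": 60, "wx": 0, "wy": 0, "wz": 0, "jaw": 200}

```text
time_s: 6.95
ee_pos: [0.5967, -0.1807, 0.1924]
eef_rot: [[0.007, 0.944, 0.33], [-0.002, 0.33, -0.944], [-1.0, 0.006, 0.004]]
force: [2.0, -0.7, -4.2]
finger_gap: 0.0272
```

Run:
```python
from h import *
import cv2
s=bot.read_state();print(s["ee_pos"],s["force"],s["finger_gap"],s["time_s"])
im=bot.read_camera("side")[150:260,350:450,::-1]
cv2.imwrite("pics/s8.png",(255*(cv2.resize(im,None,fx=5.4,fy=5.4,interpolation=1)/255.)**.6).astype(np.uint8))
print(bot.read_state()["ee_pos"])
```

```text
[ 0.5966838  -0.18074125  0.19238196] [ 1.97807174 -0.74438084 -4.22848322] 0.02718063168510045 6.95
[ 0.59667495 -0.18074637  0.19206367]
```

View pics/s8.png

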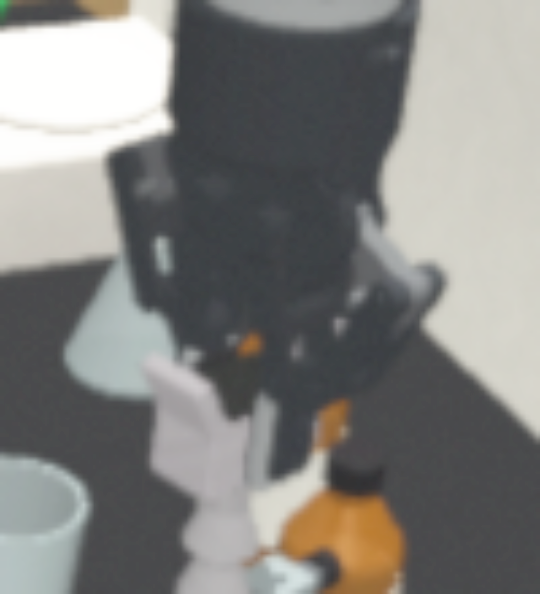

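The column is rising with the gripper, 60 mm so far. I'll raise it to about 104 mm in total.

Call:
jog_arm:
  increments:
    - {"tx": 0, "ty": 0, "tz": 12, "wx": 0, "wy": 0, "wz": 0, "jaw": 200}
    - {"tx": 0, "ty": 0, "tz": 26, "wx": 0, "wy": 0, "wz": 0, "jaw": 200}
    - {"tx": 0, "ty": 0, "tz": 38, "wx": 0, "wy": 0, "wz": 0, "jaw": 200}
    - {"tx": 0, "ty": 0, "tz": 44, "wx": 0, "wy": 0, "wz": 0, "jaw": 200}
    - {"tx": 0, "ty": 0, "tz": 44, "wx": 0, "wy": 0, "wz": 0, "jaw": 200}
    - {"tx": 0, "ty": 0, "tz": 44, "wx": 0, "wy": 0, "wz": 0, "jaw": 200}

```text
time_s: 7.75
ee_pos: [0.5967, -0.1808, 0.2361]
eef_rot: [[0.007, 0.944, 0.33], [-0.002, 0.33, -0.944], [-1.0, 0.006, 0.004]]
force: [2.7, -2.3, -3.2]
finger_gap: 0.0271
```

Run:
```python
from h import *
import cv2
s=bot.read_state();print(s["ee_pos"],s["force"],s["finger_gap"],s["time_s"])
im=bot.read_camera("side")[120:250,350:450,::-1]
cv2.imwrite("pics/s9.png",(255*(cv2.resize(im,None,fx=4.6,fy=4.6,interpolation=1)/255.)**.6).astype(np.uint8))
x=np.array([.943,.333,0]);y=np.array([-.333,.943,0])
# outer top edge of -x horn, before/after
for lift in(0,.072,.096,.104,.12): print(lift,[((proj("side",np.array([.596,-.1815,.215+lift])-.040*x+k*.014*y)-[350,120])*4.6).round() for k in(1,-1)])
```

```text
[ 0.59669269 -0.18075497  0.23610173] [ 2.69212318 -2.32436802 -3.19688765] 0.0271338373222506 7.75
0 [array([106., 564.]), array([154., 596.])]
0.072 [array([123., 410.]), array([175., 440.])]
0.096 [array([130., 355.]), array([182., 384.])]
0.104 [array([132., 336.]), array([185., 365.])]
0.12 [array([136., 298.]), array([190., 326.])]
```

View pics/s9.png

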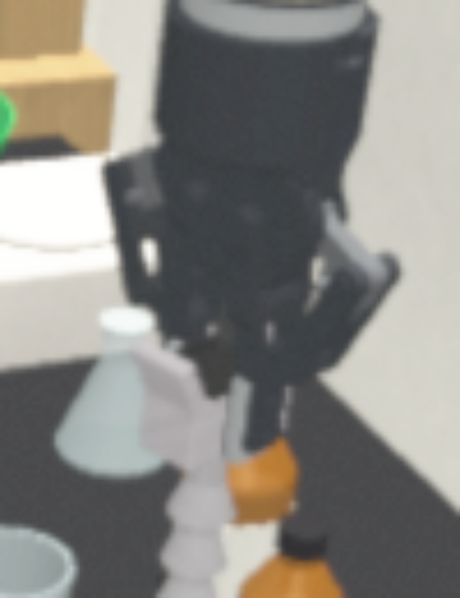

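The side view puts the lift at about 102 mm and the arm reads 103.6 mm, so it is past notch 4 (96) and below notch 5 (120). I'll release.

Call:
jog_arm:
  increments:
    - {"tx": 0, "ty": 0, "tz": 0, "wx": 0, "wy": 0, "wz": 0, "jaw": 150}
    - {"tx": 0, "ty": 0, "tz": 0, "wx": 0, "wy": 0, "wz": 0, "jaw": 80}
    - {"tx": 0, "ty": 0, "tz": 0, "wx": 0, "wy": 0, "wz": 0, "jaw": 50}
    - {"tx": 0, "ty": 0, "tz": 0, "wx": 0, "wy": 0, "wz": 0, "jaw": 50}

```text
time_s: 8.3
ee_pos: [0.5966, -0.1807, 0.2362]
eef_rot: [[0.007, 0.944, 0.33], [-0.002, 0.33, -0.944], [-1.0, 0.006, 0.004]]
force: [-0.7, 0.3, 0.3]
finger_gap: 0.0685
```

Run:
```python
from h import *
import cv2
s=bot.read_state();print(s["ee_pos"],s["force"],s["finger_gap"],s["time_s"])
im=bot.read_camera("side")[120:250,350:450,::-1]
cv2.imwrite("pics/s10.png",(255*(cv2.resize(im,None,fx=4.6,fy=4.6,interpolation=1)/255.)**.6).astype(np.uint8))
im=bot.read_camera("wrist");cv2.imwrite("pics/w10.png",(255*(im[:,:,::-1]/255.)**.6).astype(np.uint8))
```

```text
[ 0.59663027 -0.18074444  0.23621755] [-0.72463658  0.34703409  0.33911992] 0.0684926716256119 8.3
```

View pics/s10.png

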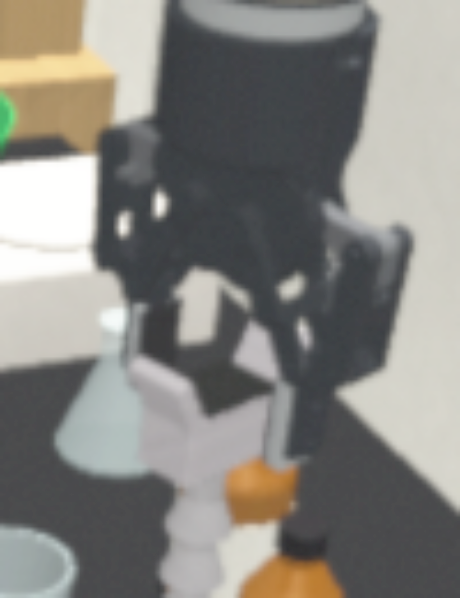

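View pics/w10.png

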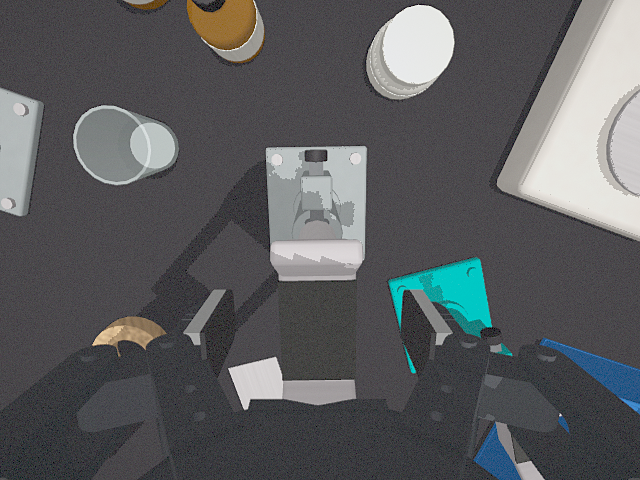

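The fingers are clear and the horn edge is at row 362, where about 359 is predicted for notch 4. I'll retract straight up.

Call:
jog_arm:
  increments:
    - {"tx": 0, "ty": 0, "tz": 20, "wx": 0, "wy": 0, "wz": 0, "jaw": 50}
    - {"tx": 0, "ty": 0, "tz": 50, "wx": 0, "wy": 0, "wz": 0, "jaw": 50}
    - {"tx": 0, "ty": 0, "tz": 90, "wx": 0, "wy": 0, "wz": 0, "jaw": 50}
    - {"tx": -20, "ty": 0, "tz": 120, "wx": 0, "wy": 0, "wz": 0, "jaw": 50}
    - {"tx": -60, "ty": 20, "tz": 130, "wx": 0, "wy": 0, "wz": 0, "jaw": 50}
    - {"tx": -100, "ty": 40, "tz": 130, "wx": 0, "wy": 0, "wz": 0, "jaw": 50}
    - {"tx": -100, "ty": 40, "tz": 130, "wx": 0, "wy": 0, "wz": 0, "jaw": 50}

```text
time_s: 9.28
ee_pos: [0.4951, -0.1397, 0.3684]
eef_rot: [[0.009, 0.944, 0.331], [-0.003, 0.331, -0.944], [-1.0, 0.008, 0.006]]
force: [0.5, -0.3, -0.2]
finger_gap: 0.0686
```

Run:
```python
from h import *
import cv2
s=bot.read_state();print(s["ee_pos"],s["force"],s["time_s"])
full=bot.read_camera("side");im=full[120:250,350:450,::-1]
cv2.imwrite("pics/s11.png",cv2.resize(im,None,fx=4.6,fy=4.6,interpolation=1))
cv2.imwrite("pics/s11f.png",full[:,:,::-1])
```

```text
[ 0.49509572 -0.13972739  0.36840495] [ 0.54647877 -0.32031696 -0.19592351] 9.275
```

View pics/s11.png

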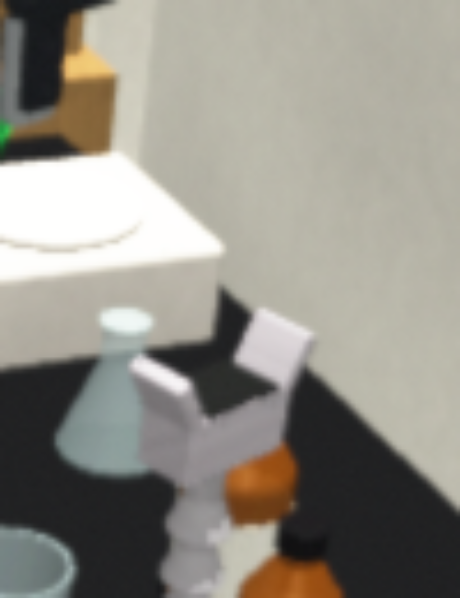

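View pics/s11f.png

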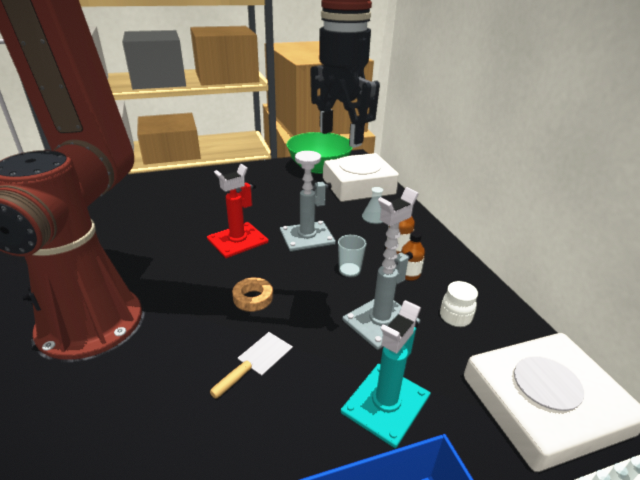

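The horn edge is at rows 360 and 390, where 359 and 388 are predicted for notch 4. The prop is clear of the gripper and nothing else has moved.

```bash
python3 -c "
from bench import bot
print(bot.finish_job())"
```

```text
the job is handed in; nothing more can be done
None
```

I raised the grey two-horned prop four clicks, let go, and handed the job in at about 9.3 s with the gripper well clear. I pinched the saddle block across y at 40 N, lifted it about 104 mm, and the column then sank onto its pawl at the fourth notch.

- **Final height:** the last side picture shows the horn edge within about 2 zoomed pixels (about 1 mm) of where notch 4 (96 mm) should be. The neighbouring notches are about 55 zoomed pixels away.
- **Other things in the scene:** the flat-plated stand, the red and turquoise look-alikes and the other objects look unmoved in that picture. The wrist force readings stayed within a few newtons.
- **One disagreement:** the reported TCP was about 30 mm farther along the tool than the fingertips appeared in the side and wrist cameras. I trusted the pictures and went that much lower for the grasp; the jaws stopped at 27.9 mm on the 28 mm block.

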